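Click the carrying post back onto the condiment tray

TASK

The carrying post of the wooden condiment tray is off: slide its sleeve down over the steel stub in the middle of the tray until it sits fully home, and turn it gently until the stub's spring button pops out through the hole in the sleeve. Do not force it, leave the jars standing where they are, and let go of the post at the end.

Things in the scene. Friction and masses are not known exactly. Their poses are not given: they have to be found in the camera images.
- post: Loose upright carrying post, 159 mm tall, 0.2 to 0.4 kg, standing apart on the worktop. Origin: centre of the underside, z up. From below: steel foot collar 46 mm across, 5 mm high; octagonal steel sleeve 34 mm across to z = 56 mm; round neck 16 mm thick; flat wooden grip. The sleeve is open below: bore 23 mm wide, 50 mm deep, lead-in cone from 35 mm wide at the mouth to 23 mm at 10 mm up.
- post_grip (a point): Point on the post's axis 139 mm above its underside, in the flat wooden grip: the grip spans z = 109 to 159 mm of the post, is 16 mm thick along the post's x and 50 mm wide along its y; pinch it across its thickness from above. Axes as the post's.
- post_hole (a point): Outer mouth of the sleeve's only hole, in the sleeve's -x face (17 mm from the axis, 24 mm above the underside); about 10 mm wide and 11 mm high. Axes as the post's, so the hole looks along -x.
- tray: Wooden tray, 214 x 384 x 29 mm, fixed to the worktop, long side along its y; inner floor at z = 9 mm. Origin: centre of the underside, z up. In its middle stands a steel stub: a flange with a round pin on it.
- stub_flange (a point): Centre of the top of the stub's flange (54 mm across), 13 mm above the tray's underside. The post is home when its underside rests here, upright, its origin at this point. Axes as the tray's.
- stub_top (a point): Centre of the tip of the stub's round pin, 40.5 mm above the flange; pin 20 mm thick, tip chamfered. The spring button sticks out of the pin's side. Axes as the tray's, not the pin's: the pin stands at an unmeasured angle, so the button points along the tray's -x turned by anything from -0.6 to +0.6 rad about z. It must be seen or felt for. The pin does not turn under gentle handling.
- button (a joint): Spring button, 7 mm thick, 24 mm above the flange, standing 6 mm out of the pin. Value in m: 0 fully out, 0.002 to 0.006 held in by a sleeve's bore, near 0 again when popped into the hole. Spring 3 to 5.5 N. The sleeve's cone presses it in as the post goes down past it (5 to 10 N). With the post home it pops when the hole faces it within about 0.1 rad, and then blocks further turning.
- salt: Salt shaker, 44 mm across, 90 mm tall. Bystander standing in the tray; leave it standing there. Origin: centre of its underside, z up.
- spice: Spice jar, 45 mm across, 106 mm tall. Bystander standing in the tray; leave it standing there. Origin: centre of its underside, z up.
- spice_b: Second spice jar, 45 mm across, 106 mm tall. Bystander standing in the tray; leave it standing there. Origin: centre of its underside, z up.

How it is judged:
By the outcome, as a careful person would: the job done as asked, in the order asked, and still so for the second after the job is handed in, with the robot touching nothing.
It also fails if it takes over 72 s, if anything falls off the work surface, if the arm or the gripper's body presses on something with over 40 N, if the wrist force passes 120 N, or if a joint passes its speed limit or range.

ROBOT

A 6-joint arm with a two-finger parallel gripper is mounted at the origin on a cart in front of the work surface, level with it; the furniture and walls round the work are solid. World frame = base frame: x ahead of the robot, y to its left, z up, the work surface at z = 0. Lengths are in m, angles in rad, forces in N, time in s.
With the tool pointing down it reaches from about 0.25 to 0.725 m from the base axis. Payload 4 kg.
Tool frame: the origin (TCP) lies between the finger pads; the fingertips stand 19 mm ahead of it and the grasp point (between the pads) is the TCP; z points along the fingers, y is the line along which they close (so a half turn about z gives the same grasp; the last joint's range is limited). The gripper opens to 85 mm and grips with 20 to 120 N. Pads are 22 mm wide; open, the fingers measure 114 mm over their backs; the gripper's body (76 mm by 85 mm) begins 54 mm behind the grasp point. The pads swing forward as they close: fully open they stand 13 mm farther back than shut.
Start: joints at [1.265, 0.241, 0.005, 1.335, 0, 1.571], TCP at [0.151, 0.477, 0.25] pointing down, gripper open.
Joint ranges: [-2.72, 2.72], [-1.05, 1.87], [-1.09, 1.28], [-1.99, 2.15], [-1.42, 1.44], [-3.14, 3.14]. Speed limits (rad/s): [2.79, 2.79, 3.14, 3.14, 3.14, 3.14].

INTERFACE

Orientations are given as a 3x3 rotation matrix whose columns are the frame's x, y, z axes.
In Python, from rig import env, vision gives the robot as it stands. The module is installed in compiled form; this text tells all that it offers.
- The arm moves only by the tool arm_command, never from a script. Its argument "steps" is a list of rows, each a list of 5 numbers: the shift along the tool's x, y, z in mm, then the turn about the tool's z in degrees, then the gripper command: -1 is fully open, 1 is shut, values between are in proportion. In form: [[tx, ty, tz, yaw, fingers], ...]. A call has 1 to 8 rows; each row is the pose to reach, as a shift and turn from the pose commanded when the call began, along the tool's axes at that moment; what a row does not reach only later rows make up. A row lasts 1/10 s, in which the tool goes at most 50 mm and 8.59 degrees, less where a joint would pass 70% of its speed; a pose out of reach is approached as far as the arm can. A call with a gripper value outside its range is refused whole. The fingers move at their own pace and stop on an object; "newtons" is the grip in N (left out, the last holds). Time passes only in rows, so rows that repeat a pose let the fingers close. It gives the time, the measured TCP pose, the force, the opening and the grip force at its end, in the units of the state.
- env.sense(): the state, without advancing time (a new reading comes with each control period).
- vision.grab_frame(name): name is "side" or "top" or "wrist"; returns the picture (384x512x3 uint8, red, green, blue); there is no depth.
- vision.camera_params(name): a dict with "fovy" (degrees; the focal length in pixels is half the picture's height over the tangent of half this angle, whatever the lens; pixels are square), "cx", "cy" (the principal point, pixels), "R" (3x3) and "t" (3): a world point X has camera coordinates R X + t. Camera axes: x right, y down, z forward; pixel columns grow to the right and rows downward; lengths in m; the calibration is good to about 2 mm. A picture is of the moment at which its call begins: read the wrist's pose just before it. camera_params takes no time and is no camera call; for the wrist camera it gives the pose at the moment of the call.
- env.finish_job(): hands the job in; it is judged then, once.
The state is a dict: "time_s": time; "qpos": joint angles; "qd": joint speeds; "joint_efforts": joint torques, N m; "ee_pos": TCP position; "tool_rot": TCP orientation; "wrist_force": force on the tool from outside, world axes, zero at the start; "ft_torque": the same for the moment, N m; "opening": finger opening in m; "finger_force": force on a finger pad.
Only numpy, scipy, OpenCV 4.12 (cv2) and the standard library are available. Lean on these libraries where they do the work, as an engineer would, in place of code of your own. Each camera call takes 0.05 s, during which the arm holds its last target. There are 200 camera calls.

## Working session

There is one attempt and no reset: what is moved stays moved. The work goes in short steps, Python scripts to look and compute and a tool call to move; the robot and the scene stay as the last step left them, time stands still between calls to the robot, and variables do not carry over. Pictures are saved under pics/ and viewed, at most 10 in all, crops included, and the job is handed in when it is done.

Besides the shell and the picture viewer there is one more tool, called by a JSON object that holds its "fn" and its "kwargs", one argument or row to a line. arm_command: Moves the arm, as the interface text tells. Its arguments: {"type":"object","properties":{"steps":{"type":"array"},"newtons":{"type":"number"}},"required":["steps"]}

```bash
mkdir -p pics
python3 - <<'E'
from rig import env, vision
import cv2
s=env.sense();print(s['time_s'],s['ee_pos'],s['tool_rot'],s['opening'])
for n in('top','side'):
    im=vision.grab_frame(n);cv2.imwrite(f'pics/{n}0.png',cv2.resize(im[:,:,::-1],(800,600),interpolation=cv2.INTER_CUBIC))
    print(n,vision.camera_params(n))
E
```

```text
0.0 [0.15035486 0.47625969 0.24943014] [[-9.53596245e-01  3.01087740e-01 -6.11807315e-04]
 [ 3.01088361e-01  9.53594319e-01 -1.91649563e-03]
 [ 6.38264038e-06 -2.01177110e-03 -9.99997976e-01]] 0.08554978141520146
top {'fovy': 49.037620445653076, 'cx': 255.25736416891925, 'cy': 190.01721916305473, 'R': array([[ 0.01061498, -0.99985039, -0.01365723],
       [-0.98965179, -0.00855022, -0.14323485],
       [ 0.14309664,  0.01503634, -0.98959449]]), 't': array([0.00527442, 0.48019478, 1.07694647])}
side {'fovy': 48.51231248017688, 'cx': 255.92014812997746, 'cy': 188.06177227112732, 'R': array([[ 0.99941533, -0.02595194,  0.02225951],
       [ 0.01011308, -0.39753003, -0.91753343],
       [ 0.0326606 ,  0.9172221 , -0.39703515]]), 't': array([-0.46359603,  0.09322174,  1.07114212])}
```

View pics/top0.png

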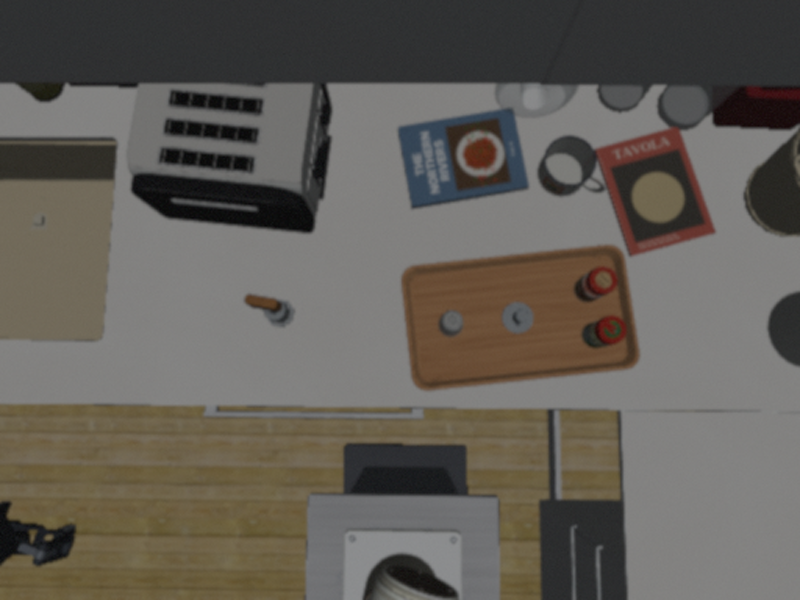

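View pics/side0.png

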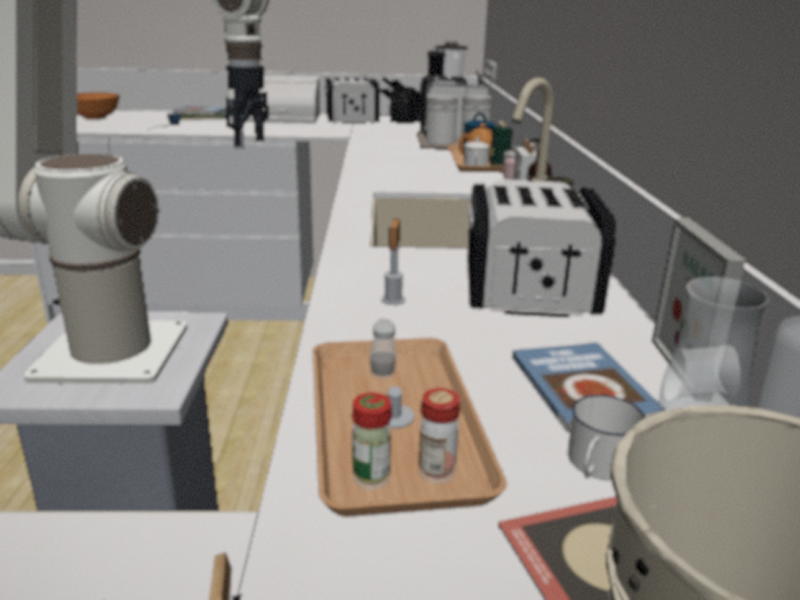

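The top view shows the post's foot at about (282,315), its grip top at (264,301), and the stub at (518,317). The side view shows the post clear of everything, the salt near the stub, and the two spice jars at the tray's far end. Next I'll enlarge these areas and measure.

```bash
cat > h.py <<'E'
import numpy as np, cv2
from rig import env, vision
def ray(n,u,v,P=None):
    p=P or vision.camera_params(n);f=192/np.tan(np.radians(p['fovy']/2))
    R=np.array(p['R']);c=-R.T@p['t'];return c,R.T@np.array([(u-p['cx'])/f,(v-p['cy'])/f,1])
def atz(n,u,v,z,P=None):
    c,d=ray(n,u,v,P);return c+d*(z-c[2])/d[2]
def proj(n,X,P=None):
    p=P or vision.camera_params(n);f=192/np.tan(np.radians(p['fovy']/2))
    q=np.array(p['R'])@X+p['t'];return np.array([q[0]/q[2]*f+p['cx'],q[1]/q[2]*f+p['cy']])
def up(im,u0,v0,w,h,s):
    return cv2.resize(im[v0:v0+h,u0:u0+w,::-1],None,fx=s,fy=s,interpolation=cv2.INTER_CUBIC)
E
python3 - <<'E'
from h import *
k=1/1.5625
for nm,u,v,z in[('foot',282,315,.0),('griptop',264,301,.159),('gripL',247,297,.159),('gripR',281,305,.159),('flange',518,318,.013),('tip',519,316,.0535),('trayTL',404,268,.029),('trayTR',622,247,.029),('trayBR',637,366,.029),('trayBL',420,388,.029),('salt',451,316,.09)]:
    print(nm,atz('top',u*k,v*k,z).round(3))
for nm,u,v,z in[('foot',393,300,0),('griptop',395,222,.159),('tip',394,392,.0535),('flange',397,415,.013),('salt',382,325,.09)]:
    print('side',nm,atz('side',u*k,v*k,z).round(3))
a=vision.grab_frame('top');b=vision.grab_frame('side')
A=up(a,145,170,60,50,6);B=up(a,260,155,150,100,2.4)
C=up(b,230,130,50,75,6);D=up(b,195,210,130,120,3.4)
cv=np.zeros((600,800,3),np.uint8)
for x,y,i in[(0,0,A),(0,310,B),(400,0,cv2.resize(C,(200,300))),(400,310,cv2.resize(D,(314,290)))]:
    h,w=i.shape[:2];h=min(h,600-y);w=min(w,800-x);cv[y:y+h,x:x+w]=i[:h,:w]
cv2.imwrite('pics/c1.png',cv)
E
```

```text
foot [0.452 0.213 0.   ]
griptop [0.454 0.21  0.159]
gripL [0.46  0.236 0.159]
gripR [0.448 0.185 0.159]
flange [ 0.449 -0.194  0.013]
tip [ 0.447 -0.189  0.054]
trayTL [0.531 0.002 0.029]
trayTR [ 0.57  -0.371  0.029]
trayBR [ 0.368 -0.388  0.029]
trayBL [ 0.328 -0.027  0.029]
salt [ 0.442 -0.075  0.09 ]
side foot [0.456 0.216 0.   ]
side griptop [0.457 0.209 0.159]
side tip [ 0.45  -0.203  0.053]
side flange [ 0.455 -0.196  0.013]
side salt [ 0.434 -0.077  0.09 ]
```

View pics/c1.png

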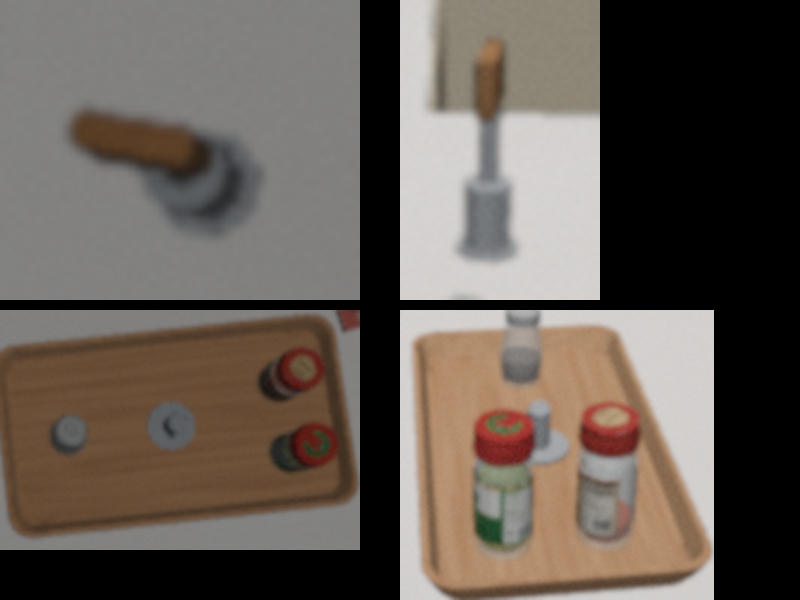

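The crops agree: post at about (0.454, 0.211) with yaw about -0.23 or half a turn from that, tray centre/stub at about (0.449, -0.195), tray yaw about 0.10. I can't tell which face has the hole, so I'll check the wrist camera's mounting to plan a look.

Run:
```python
from h import *
s=env.sense();p=vision.camera_params('wrist');T=np.array(s['tool_rot'])
R=np.array(p['R']);c=-R.T@p['t']
print(p['fovy'],p['cx'],p['cy'],'cam in tool',T.T@(c-s['ee_pos']),'\naxes in tool\n',(T.T@R.T).round(3))
```

```text
68.74266150083436 251.02966743832332 191.27951033128969 cam in tool [ 0.06947659  0.00041503 -0.1245301 ] 
axes in tool
 [[ 0.002 -0.962 -0.273]
 [ 1.     0.001  0.001]
 [-0.001 -0.273  0.962]]
```

{"fn": "arm_command", "kwargs": {
  "steps": [
    [0, 0, 0, 8, -1]
  ]
}}

```text
time_s: 0.3
ee_pos: [0.1505, 0.4766, 0.25]
tool_rot: [[-0.901, 0.434, -0.0], [0.434, 0.901, -0.001], [-0.0, -0.001, -1.0]]
wrist_force: [0.7, 0.5, 0.6]
opening: 0.0854
finger_force: 0.0
```

```bash
python3 -c "
from h import *
s=env.sense();print(s['qpos'],s['tool_rot'][:,1])"
```

```text
[ 1.26499480e+00  2.40941791e-01  4.53615577e-03  1.33522605e+00
 -2.59961726e-05  1.71389106e+00] [ 4.33971312e-01  9.00926314e-01 -8.23108981e-04]
```

{"fn": "arm_command", "kwargs": {
  "steps": [
    [-34, -24, 0, 8, -1],
    [-67, -47, 0, 16, -1],
    [-101, -71, 0, 24, -1],
    [-134, -94, 10, 32, -1],
    [-168, -118, 40, 40, -1],
    [-202, -142, 70, 48, -1],
    [-235, -165, 100, 56, -1],
    [-269, -189, 130, 64, -1]
  ]
}}

```text
time_s: 1.1
ee_pos: [0.3107, 0.1918, 0.1219]
tool_rot: [[-0.003, 1.0, 0.001], [1.0, 0.003, 0.001], [0.001, 0.001, -1.0]]
wrist_force: [1.8, 0.7, -0.7]
opening: 0.0854
finger_force: 0.0
```

{"fn": "arm_command", "kwargs": {
  "steps": [
    [0, 0, 0, 8, -1],
    [0, 0, 0, 13, -1],
    [0, 0, 0, 13, -1],
    [0, 0, 0, 13, -1]
  ]
}}

```text
time_s: 1.5
ee_pos: [0.3103, 0.1933, 0.1228]
tool_rot: [[0.215, 0.977, 0.0], [0.977, -0.215, 0.0], [0.0, 0.0, -1.0]]
wrist_force: [-1.1, -0.5, -0.3]
opening: 0.0852
finger_force: 0.0
```

Run:
```python
from h import *
P=vision.camera_params('wrist')
a=vision.grab_frame('wrist')
cv2.imwrite('pics/w1.png',cv2.resize(a[:,:,::-1],(800,600),interpolation=cv2.INTER_CUBIC))
for X in[(.454,.211,0),(.454,.211,.159),(.437,.215,.024)]:print(proj('wrist',np.array(X),P)*1.5625)
```

```text
[637.94097682 215.42987293]
[1051.65632465  283.56045715]
[629.06535946 219.10106061]
```

View pics/w1.png

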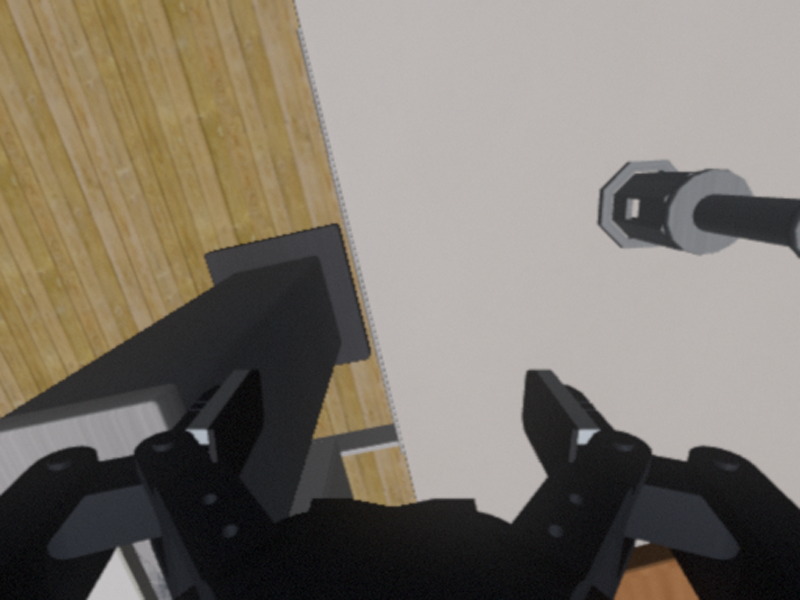

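The wrist view shows the hole at about (632,208), facing the robot side (-x), so post yaw is about -0.23. The foot is centred near (642,205) and the sleeve top near (709,212).

Run:
```python
from h import *
k=1/1.5625
for u,v,z in[(642,204,.003),(711,212,.056),(632,208,.024),(599,204,.004),(698,169,.056),(699,253,.056)]:print(atz('wrist',u*k,v*k,z).round(4))
```

```text
[0.455  0.2175 0.003 ]
[0.4556 0.2174 0.056 ]
[0.4389 0.2204 0.024 ]
[0.4317 0.2227 0.004 ]
[0.4506 0.2366 0.056 ]
[0.4501 0.2004 0.056 ]
```

{"fn": "arm_command", "kwargs": {
  "steps": [
    [-48, 11, -10, 0, -1],
    [-96, 21, -10, 0, -1],
    [-144, 32, -10, 0, -1],
    [-192, 42, -10, 0, -1],
    [-240, 53, -10, 0, -1],
    [-288, 63, -10, 0, -1],
    [-336, 74, -10, 0, -1],
    [-384, 84, -10, 0, -1]
  ]
}}

```text
time_s: 2.35
ee_pos: [0.3091, -0.2018, 0.1332]
tool_rot: [[0.215, 0.977, 0.002], [0.977, -0.215, -0.001], [-0.0, 0.002, -1.0]]
wrist_force: [1.0, 0.1, 0.7]
opening: 0.0854
finger_force: 0.0
```

{"fn": "arm_command", "kwargs": {
  "steps": [
    [-15, 3, 0, 0, -1],
    [-15, 3, 0, 0, -1],
    [-15, 3, 0, 0, -1],
    [-15, 3, 0, 0, -1]
  ]
}}

```text
time_s: 2.75
ee_pos: [0.3086, -0.2138, 0.1326]
tool_rot: [[0.214, 0.977, -0.0], [0.977, -0.214, 0.001], [0.001, -0.001, -1.0]]
wrist_force: [0.3, -0.5, 0.4]
opening: 0.0854
finger_force: 0.0
```

Run:
```python
from h import *
P=vision.camera_params('wrist')
a=vision.grab_frame('wrist')
c=proj('wrist',np.array((.449,-.196,.03)),P).astype(int);u0,v0=max(0,min(c[0]-50,412)),max(0,c[1]-37)
print(u0,v0,env.sense()['ee_pos'])
cv2.imwrite('pics/w2.png',up(a,u0,v0,100,75,8))
np.savez('w2.npz',u0=u0,v0=v0,**P)
```

```text
367 103 [ 0.30864781 -0.21379791  0.13264492]
```

View pics/w2.png

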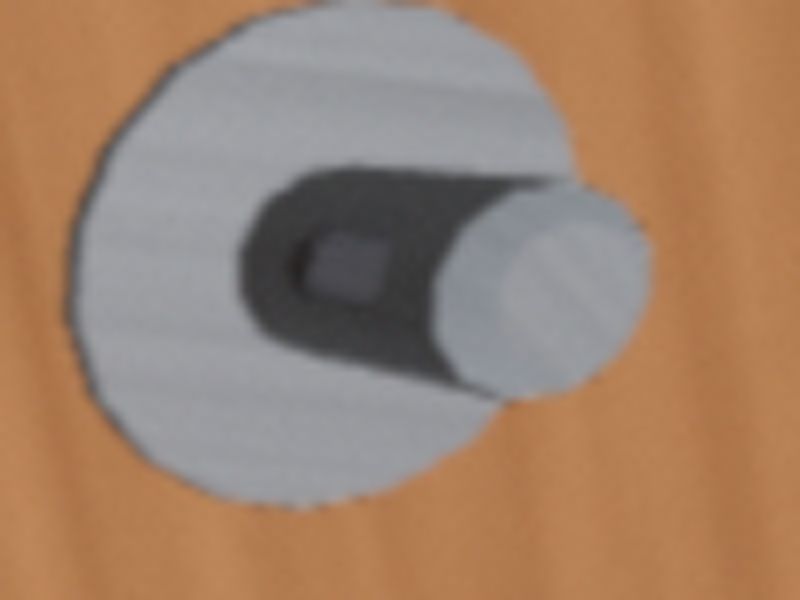

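The crop shows the button on the pin's robot-facing side, from its root at about (385,268) to its tip at (305,267). The flange is centred near (325,254) and the flat tip near (575,294).

Run:
```python
from h import *
d=np.load('w2.npz');P={k:d[k] for k in('fovy','cx','cy','R','t')};u0,v0=d['u0'],d['v0']
g=lambda u,v,z:atz('wrist',(u+.5)/8-.5+u0,(v+.5)/8-.5+v0,z,P)
for n,u,v,z in[('flange',325,254,.013),('tip',576,294,.0535),('pinrim',542,288,.051),('btip top',316,267,.0405),('broot top',385,268,.0405)]:print(n,g(u,v,z).round(4))
# fit: sim of button for angles
c=g(576,294,.0535)
for a in np.arange(-.6,.61,.2):
    b=.104+a; e=np.array([-np.cos(b),-np.sin(b),0])
    o=[]
    for r in(10,16):
        X=np.array([c[0],c[1],.0405])+e*r/1000;q=proj('wrist',X,P);o+=[((q[0]-u0+.5)*8-.5).round(),((q[1]-v0+.5)*8-.5).round()]
    print(round(a,1),o)
```

```text
flange [ 0.4498 -0.1921  0.013 ]
tip [ 0.4505 -0.1928  0.0535]
pinrim [ 0.4491 -0.1922  0.051 ]
btip top [ 0.4346 -0.188   0.0405]
broot top [ 0.441  -0.1894  0.0405]
-0.6 [np.float64(392.0), np.float64(252.0), np.float64(334.0), np.float64(234.0)]
-0.4 [np.float64(385.0), np.float64(273.0), np.float64(323.0), np.float64(267.0)]
-0.2 [np.float64(382.0), np.float64(294.0), np.float64(318.0), np.float64(301.0)]
0.0 [np.float64(383.0), np.float64(315.0), np.float64(320.0), np.float64(334.0)]
0.2 [np.float64(389.0), np.float64(334.0), np.float64(329.0), np.float64(365.0)]
0.4 [np.float64(398.0), np.float64(351.0), np.float64(345.0), np.float64(392.0)]
0.6 [np.float64(411.0), np.float64(365.0), np.float64(365.0), np.float64(415.0)]
```

{"fn": "arm_command", "kwargs": {
  "steps": [
    [0, 0, -45, 0, -1],
    [30, 4, -80, 0, -1],
    [75, 9, -107, 0, -1],
    [124, 14, -107, 0, -1],
    [173, 20, -107, 0, -1],
    [222, 25, -107, 0, -1],
    [271, 31, -107, 0, -1],
    [320, 36, -107, 0, -1]
  ]
}}

```text
time_s: 3.6
ee_pos: [0.4127, 0.0928, 0.24]
tool_rot: [[0.213, 0.977, 0.001], [0.977, -0.213, 0.0], [0.0, 0.001, -1.0]]
wrist_force: [0.9, -0.9, 0.2]
opening: 0.0851
finger_force: 0.0
```

{"fn": "arm_command", "kwargs": {
  "steps": [
    [49, 5, 0, 0, -1],
    [98, 10, 0, 0, -1],
    [132, 15, 0, 0, -1],
    [132, 15, 0, 0, -1],
    [132, 15, 0, 0, -1],
    [132, 15, 0, 0, -1]
  ]
}}

```text
time_s: 4.2
ee_pos: [0.4553, 0.2148, 0.2396]
tool_rot: [[0.216, 0.976, -0.001], [0.976, -0.216, -0.001], [-0.001, -0.001, -1.0]]
wrist_force: [-0.1, 0.4, 0.7]
opening: 0.0856
finger_force: 0.0
```

Run:
```python
from h import *
P=vision.camera_params('wrist');print(env.sense()['ee_pos'],env.sense()['tool_rot'][:,0])
a=vision.grab_frame('wrist')
cv2.imwrite('pics/w3.png',cv2.resize(a[:,:,::-1],(800,600),interpolation=cv2.INTER_CUBIC))
for X in[(.455,.2165,0),(.455,.2165,.159)]:print(proj('wrist',np.array(X),P)*1.5625)
np.savez('w3.npz',**P)
```

```text
[0.45532718 0.21478582 0.2395954 ] [ 2.15917464e-01  9.76411214e-01 -8.88620393e-04]
[391.61877224 258.68543631]
[391.04181493 318.36134333]
```

View pics/w3.png

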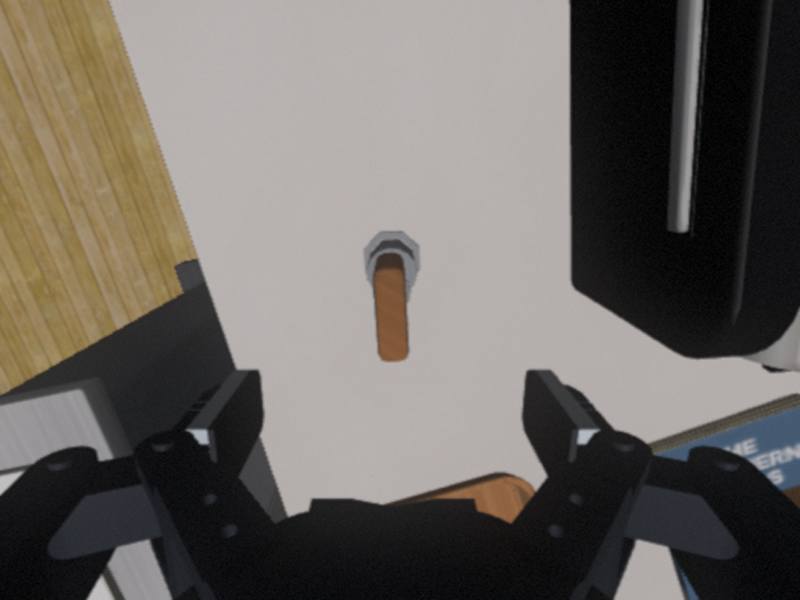

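The grip runs from (388,255) to (394,360), centred between the fingers and turned about 3° from the tool. That fits (0.455, 0.2165). I'll descend and grasp.

{"fn": "arm_command", "kwargs": {
  "steps": [
    [2, 0, 20, -3, -1],
    [2, 0, 50, -3, -1],
    [2, 0, 80, -3, -1],
    [2, 0, 100, -3, -1],
    [2, 0, 100, -3, -1],
    [2, 0, 100, -3, 0]
  ],
  "newtons": 40
}}

```text
time_s: 4.85
ee_pos: [0.4568, 0.2162, 0.1403]
tool_rot: [[0.167, 0.986, 0.0], [0.986, -0.167, -0.0], [-0.0, 0.0, -1.0]]
wrist_force: [0.0, 1.0, 0.4]
opening: 0.073
finger_force: 0.0
```

{"fn": "arm_command", "kwargs": {
  "steps": [
    [0, 0, 0, 0, 0.4],
    [0, 0, 0, 0, 1],
    [0, 0, 0, 0, 1],
    [0, 0, 0, 0, 1],
    [0, 0, 0, 0, 1],
    [0, 0, 0, 0, 1]
  ]
}}

```text
time_s: 5.45
ee_pos: [0.4572, 0.2173, 0.1404]
tool_rot: [[0.165, 0.986, 0.001], [0.986, -0.165, 0.001], [0.001, 0.001, -1.0]]
wrist_force: [-1.0, 0.7, 4.8]
opening: 0.0158
finger_force: 44.7
```

{"fn": "arm_command", "kwargs": {
  "steps": [
    [0, 0, -15, 0, 1],
    [0, 0, -40, 0, 1],
    [0, 0, -80, 0, 1],
    [0, 0, -120, 0, 1],
    [0, 0, -145, 0, 1],
    [0, 0, -150, 0, 1],
    [0, 0, -150, 0, 1]
  ]
}}

```text
time_s: 6.15
ee_pos: [0.4569, 0.217, 0.2892]
tool_rot: [[0.165, 0.986, 0.0], [0.986, -0.165, -0.0], [-0.0, 0.0, -1.0]]
wrist_force: [-0.2, 0.2, -2.9]
opening: 0.0156
finger_force: 43.9
```

{"fn": "arm_command", "kwargs": {
  "steps": [
    [-25, 4, 0, 0, 1],
    [-65, 10, 0, -2, 1],
    [-108, 16, 0, -4, 1],
    [-151, 22, 0, -6, 1],
    [-194, 29, 0, -8, 1],
    [-237, 35, 0, -10, 1],
    [-280, 42, 0, -12, 1],
    [-323, 48, 0, -12, 1]
  ]
}}

```text
time_s: 6.95
ee_pos: [0.4492, -0.1109, 0.2868]
tool_rot: [[-0.044, 0.999, -0.005], [0.999, 0.044, 0.001], [0.002, -0.005, -1.0]]
wrist_force: [0.4, 0.3, -2.4]
opening: 0.0154
finger_force: 44.0
```

{"fn": "arm_command", "kwargs": {
  "steps": [
    [-35, -2, 0, 0, 1],
    [-65, -4, 0, 0, 1],
    [-83, -5, 0, 0, 1],
    [-83, -5, 20, 0, 1],
    [-83, -5, 45, 0, 1],
    [-83, -5, 70, 0, 1],
    [-83, -5, 74, 0, 1],
    [-83, -5, 74, 0, 1]
  ]
}}

```text
time_s: 7.75
ee_pos: [0.4478, -0.1919, 0.2133]
tool_rot: [[-0.043, 0.999, -0.005], [0.999, 0.043, 0.002], [0.002, -0.005, -1.0]]
wrist_force: [0.2, 0.2, -1.7]
opening: 0.0154
finger_force: 43.8
```

Run:
```python
from h import *
s=env.sense();print(s['ee_pos'],s['wrist_force'],s['tool_rot'][:,0],s['qpos'])
a=vision.grab_frame('side');b=vision.grab_frame('top')
c=proj('side',np.array((.45,-.193,.08))).astype(int);d=proj('top',np.array((.45,-.193,.1))).astype(int);print(c-[32,60],d-[40,40])
print([ (np.array(proj('side',np.array((.4498,-.1927,z))))-(c-[32,60]))*4.5 for z in(.013,.0535,.075,.234)])
A=up(a,c[0]-32,c[1]-60,80,120,4.5);B=up(b,d[0]-40,d[1]-40,80,80,5)
cv=np.zeros((540,765,3),np.uint8);cv[:,:360]=A;cv[:400,365:765]=B
cv2.imwrite('pics/c4.png',cv)
```

```text
[ 0.44776078 -0.19193035  0.21333799] [ 0.16484956  0.16039275 -1.66227987] [-0.04324043  0.99906171  0.0024414 ] [-4.04917585e-01  2.39409858e-01 -9.44449380e-02  1.24270467e+00
 -6.20164989e-05  1.12261850e+00]
[220 177] [296 158]
[array([143.039946  , 394.37032795]), array([144.65004015, 320.35728539]), array([145.52870996, 279.96646321]), array([152.59734547, -44.96560539])]
```

View pics/c4.png

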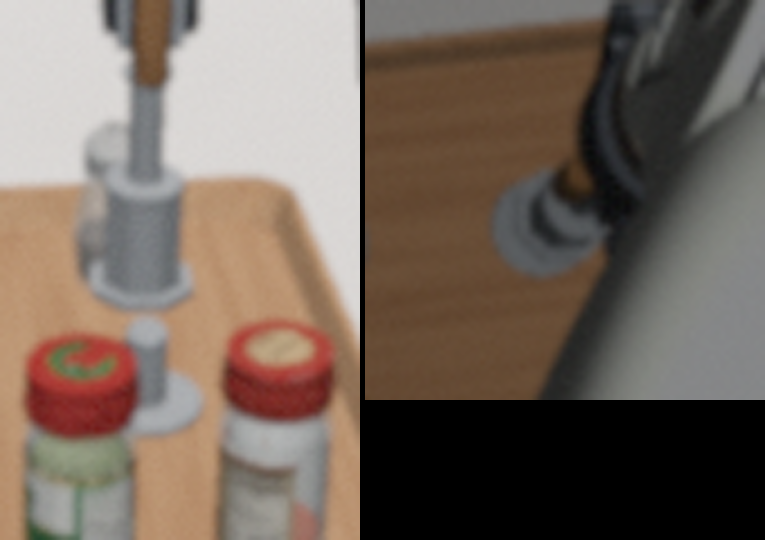

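The side view shows the post upright, with its foot centre at x≈141–144 against the pin at 147–150. It needs about 2 mm in +x. Then I'll lower in steps and watch the force.

{"fn": "arm_command", "kwargs": {
  "steps": [
    [-1, 2.3, 0, 0, 1],
    [-1, 2.3, 6, 0, 1],
    [-1, 2.3, 12, 0, 1],
    [-1, 2.3, 18, 0, 1],
    [-1, 2.3, 22, 0, 1],
    [-1, 2.3, 26, 0, 1],
    [-1, 2.3, 30, 0, 1],
    [-1, 2.3, 30, 0, 1]
  ]
}}

```text
time_s: 8.65
ee_pos: [0.4513, -0.1933, 0.185]
tool_rot: [[-0.043, 0.999, -0.001], [0.999, 0.043, 0.001], [0.001, -0.001, -1.0]]
wrist_force: [0.5, -0.0, -2.6]
opening: 0.0156
finger_force: 43.8
```

{"fn": "arm_command", "kwargs": {
  "steps": [
    [0, 0, 3, 0, 1],
    [0, 0, 6, 0, 1],
    [0, 0, 9, 0, 1],
    [0, 0, 9, 0, 1]
  ]
}}

```text
time_s: 9.05
ee_pos: [0.4512, -0.1932, 0.1762]
tool_rot: [[-0.043, 0.999, -0.001], [0.999, 0.043, 0.001], [0.001, -0.001, -1.0]]
wrist_force: [-0.2, 0.9, -2.3]
opening: 0.0154
finger_force: 44.0
```

{"fn": "arm_command", "kwargs": {
  "steps": [
    [0, 0, 2, 0, 1],
    [0, 0, 4, 0, 1],
    [0, 0, 6, 0, 1],
    [0, 0, 8, 0, 1],
    [0, 0, 8, 0, 1]
  ]
}}

```text
time_s: 9.55
ee_pos: [0.4509, -0.1932, 0.1685]
tool_rot: [[-0.043, 0.999, -0.002], [0.999, 0.043, 0.001], [0.001, -0.002, -1.0]]
wrist_force: [-4.7, 2.4, 3.1]
opening: 0.0155
finger_force: 44.9
```

{"fn": "arm_command", "kwargs": {
  "steps": [
    [0, 0, 2, 0, 1],
    [0, 0, 4, 0, 1],
    [0, 0, 6, 0, 1],
    [0, 0, 8, 0, 1],
    [0, 0, 8, 0, 1]
  ]
}}

```text
time_s: 10.05
ee_pos: [0.4509, -0.1931, 0.1596]
tool_rot: [[-0.043, 0.999, -0.002], [0.999, 0.043, 0.001], [0.001, -0.002, -1.0]]
wrist_force: [-5.2, 1.9, -3.6]
opening: 0.0152
finger_force: 44.0
```

{"fn": "arm_command", "kwargs": {
  "steps": [
    [0, 0, 2, 0, 1],
    [0, 0, 4, 0, 1],
    [0, 0, 5.5, 0, 1],
    [0, 0, 5.5, 0, 1]
  ]
}}

```text
time_s: 10.45
ee_pos: [0.4512, -0.1928, 0.1543]
tool_rot: [[-0.044, 0.999, -0.001], [0.999, 0.044, 0.002], [0.002, -0.001, -1.0]]
wrist_force: [-3.4, 3.4, -2.6]
opening: 0.0154
finger_force: 44.0
```

Not on the flange yet (no upward force). I'll go down in small steps to contact.

{"fn": "arm_command", "kwargs": {
  "steps": [
    [0, 0, 0.7, 0, 1],
    [0, 0, 1.4, 0, 1],
    [0, 0, 1.4, 0, 1]
  ]
}}

```text
time_s: 10.75
ee_pos: [0.4515, -0.1928, 0.1535]
tool_rot: [[-0.043, 0.999, -0.0], [0.999, 0.044, 0.002], [0.002, -0.0, -1.0]]
wrist_force: [-3.5, 3.6, 1.4]
opening: 0.0157
finger_force: 44.4
```

{"fn": "arm_command", "kwargs": {
  "steps": [
    [0, 0, 0.6, 0, 1],
    [0, 0, 0.6, 0, 1]
  ]
}}

```text
time_s: 10.95
ee_pos: [0.4515, -0.1928, 0.1535]
tool_rot: [[-0.044, 0.999, -0.0], [0.999, 0.044, 0.002], [0.002, -0.0, -1.0]]
wrist_force: [-6.4, 3.7, 4.3]
opening: 0.0156
finger_force: 44.9
```

The post is seated: z has stopped at 0.1535 and the load has gone up. Now a gentle turn towards the button, which should be about 18° away.

{"fn": "arm_command", "kwargs": {
  "steps": [
    [0, 0, 0, 2, 1],
    [0, 0, 0, 4, 1],
    [0, 0, 0, 6, 1],
    [0, 0, 0, 8, 1],
    [0, 0, 0, 10, 1],
    [0, 0, 0, 11, 1],
    [0, 0, 0, 12, 1],
    [0, 0, 0, 12, 1]
  ]
}}

```text
time_s: 11.75
ee_pos: [0.4521, -0.1935, 0.1534]
tool_rot: [[0.165, 0.986, 0.001], [0.986, -0.165, -0.0], [0.0, 0.001, -1.0]]
wrist_force: [-3.7, 2.9, 2.2]
opening: 0.0158
finger_force: 44.5
```

{"fn": "arm_command", "kwargs": {
  "steps": [
    [0, 0, 0, 1, 1],
    [0, 0, 0, 2, 1],
    [0, 0, 0, 3, 1],
    [0, 0, 0, 3, 1]
  ]
}}

```text
time_s: 12.15
ee_pos: [0.452, -0.1937, 0.1534]
tool_rot: [[0.217, 0.976, 0.001], [0.976, -0.217, -0.0], [-0.0, 0.001, -1.0]]
wrist_force: [-2.4, 1.4, 1.7]
opening: 0.0154
finger_force: 44.6
```

```bash
python3 -c "
from h import *
s=env.sense();print(s['ft_torque'],s['wrist_force'],s['ee_pos'],s['tool_rot'][:,0])"
```

```text
[ 0.55178051  0.85744968 -0.00320582] [-2.43108529  1.37831886  1.71778702] [ 0.45203688 -0.19373664  0.15338859] [ 2.17428688e-01  9.76076164e-01 -2.97936769e-04]
```

{"fn": "arm_command", "kwargs": {
  "steps": [
    [0, 0, 0, 1, 1],
    [0, 0, 0, 2, 1],
    [0, 0, 0, 2, 1]
  ]
}}

```text
time_s: 12.45
ee_pos: [0.452, -0.1937, 0.1534]
tool_rot: [[0.251, 0.968, 0.001], [0.968, -0.251, -0.001], [-0.0, 0.001, -1.0]]
wrist_force: [-2.6, 1.4, 2.8]
opening: 0.0157
finger_force: 44.6
```

```bash
python3 -c "
from h import *
s=env.sense();print(s['ft_torque'],s['wrist_force'],s['ee_pos'],s['tool_rot'][:,0])"
```

```text
[ 0.4107576   0.78273699 -0.05941955] [-2.64026982  1.37918959  2.82593345] [ 0.45197055 -0.1937391   0.15339825] [ 2.51369481e-01  9.67891145e-01 -3.38862336e-04]
```

{"fn": "arm_command", "kwargs": {
  "steps": [
    [0, 0, 0, 1, 1],
    [0, 0, 0, 2, 1],
    [0, 0, 0, 2, 1]
  ]
}}

```text
time_s: 12.75
ee_pos: [0.452, -0.1937, 0.1534]
tool_rot: [[0.285, 0.959, 0.001], [0.959, -0.285, -0.0], [-0.0, 0.001, -1.0]]
wrist_force: [-2.0, 0.6, 3.5]
opening: 0.0153
finger_force: 44.7
```

```bash
python3 -c "
from h import *
s=env.sense();print(s['ft_torque'],s['wrist_force'],s['ee_pos'],s['tool_rot'][:,0])"
```

```text
[ 0.37215587  0.66654661 -0.00553805] [-1.95467253  0.5948251   3.52488262] [ 0.45198399 -0.19370448  0.15339459] [ 2.85023439e-01  9.58520508e-01 -2.75328044e-04]
```

{"fn": "arm_command", "kwargs": {
  "steps": [
    [0, 0, 0, 1, 1],
    [0, 0, 0, 2, 1],
    [0, 0, 0, 3, 1],
    [0, 0, 0, 3, 1]
  ]
}}

```text
time_s: 13.15
ee_pos: [0.452, -0.1937, 0.1534]
tool_rot: [[0.335, 0.942, 0.001], [0.942, -0.335, -0.0], [-0.0, 0.001, -1.0]]
wrist_force: [-2.1, 0.9, 3.5]
opening: 0.0156
finger_force: 44.8
```

```bash
python3 -c "
from h import *
s=env.sense();print(s['ft_torque'],s['wrist_force'],s['ee_pos'],s['tool_rot'][:,0])"
```

```text
[0.14983105 0.54300264 0.00480407] [-2.08983784  0.93922681  3.46081803] [ 0.45197899 -0.19365387  0.15336364] [ 3.34777984e-01  9.42297029e-01 -1.01345659e-04]
```

{"fn": "arm_command", "kwargs": {
  "steps": [
    [0, 0, 0, 1, 1],
    [0, 0, 0, 2, 1],
    [0, 0, 0, 3, 1],
    [0, 0, 0, 3, 1]
  ]
}}

```text
time_s: 13.55
ee_pos: [0.452, -0.1936, 0.1533]
tool_rot: [[0.384, 0.924, 0.001], [0.924, -0.384, -0.0], [0.0, 0.001, -1.0]]
wrist_force: [-1.4, 1.9, 3.6]
opening: 0.0156
finger_force: 44.8
```

```bash
python3 -c "
from h import *
s=env.sense();print(s['ft_torque'],s['wrist_force'],s['ee_pos'],s['tool_rot'][:,0])"
```

```text
[ 0.26169972  0.37352463 -0.03693672] [-1.36064327  1.88296641  3.59770666] [ 0.45197376 -0.1935764   0.15333988] [3.83575018e-01 9.23509716e-01 9.99351829e-05]
```

{"fn": "arm_command", "kwargs": {
  "steps": [
    [0, 0, 0, 1, 1],
    [0, 0, 0, 2, 1],
    [0, 0, 0, 3, 1],
    [0, 0, 0, 3, 1]
  ]
}}

```text
time_s: 13.95
ee_pos: [0.452, -0.1935, 0.1533]
tool_rot: [[0.431, 0.902, 0.001], [0.902, -0.431, -0.0], [0.0, 0.001, -1.0]]
wrist_force: [-0.8, 0.7, 3.6]
opening: 0.0152
finger_force: 44.9
```

```bash
python3 -c "
from h import *
for i in range(3):
  vision.grab_frame('side');s=env.sense();print(s['ft_torque'],s['wrist_force'],s['ee_pos'],s['tool_rot'][:,0])"
```

```text
[ 0.27557777  0.16772472 -0.05244921] [-1.76870353  1.5351294   4.10632478] [ 0.45197257 -0.19354447  0.15332014] [4.31029095e-01 9.02338000e-01 2.30967420e-04]
[ 0.2601789   0.16577196 -0.02244515] [-0.76881431  0.02227705  4.77536622] [ 0.45199999 -0.19356474  0.15334923] [4.30929521e-01 9.02385567e-01 1.90569029e-04]
[ 0.27938579  0.1451113  -0.05155267] [-0.14918378  0.65877004  4.14593327] [ 0.45199098 -0.19354779  0.15334043] [4.30894085e-01 9.02402484e-01 2.12299313e-04]
```

{"fn": "arm_command", "kwargs": {
  "steps": [
    [0, 0, 0, 1, 1],
    [0, 0, 0, 2, 1],
    [0, 0, 0, 3, 1],
    [0, 0, 0, 3, 1]
  ]
}}

```text
time_s: 14.5
ee_pos: [0.452, -0.1936, 0.1533]
tool_rot: [[0.478, 0.878, 0.001], [0.878, -0.478, -0.0], [0.0, 0.001, -1.0]]
wrist_force: [-0.7, 1.1, 4.4]
opening: 0.0154
finger_force: 45.0
```

```bash
python3 -c "
from h import *
for i in range(2):
  vision.grab_frame('side');s=env.sense();print(s['ft_torque'],s['wrist_force'],s['ee_pos'],s['tool_rot'][:,0])"
```

```text
[ 0.21895299 -0.04034677  0.03742441] [-0.98100265  0.75304068  3.89286586] [ 0.45194936 -0.19363123  0.15333064] [4.77720265e-01 8.78512006e-01 5.36585690e-05]
[ 0.25525867 -0.08856363 -0.00241825] [-0.27960744  0.29791689  4.24683783] [ 0.45196454 -0.19362073  0.15333039] [4.77630875e-01 8.78560606e-01 9.73528162e-05]
```

The turn met no stop over the whole possible range and I felt no click, so I'll let go and look at the hole.

{"fn": "arm_command", "kwargs": {
  "steps": [
    [0, 0, 0, 0, -1],
    [0, 0, 0, 0, -1],
    [0, 0, 0, 0, -1],
    [0, 0, 0, 0, -1],
    [0, 0, -30, 0, -1],
    [0, 0, -60, 0, -1],
    [0, 0, -60, 0, -1]
  ]
}}

```text
time_s: 15.3
ee_pos: [0.4541, -0.1946, 0.2172]
tool_rot: [[0.478, 0.879, 0.007], [0.879, -0.478, -0.003], [0.001, 0.008, -1.0]]
wrist_force: [0.6, -0.8, 0.8]
opening: 0.0853
finger_force: 0.0
```

{"fn": "arm_command", "kwargs": {
  "steps": [
    [-21, -29, 0, -4, -1],
    [-42, -58, 0, -8, -1],
    [-64, -86, 0, -12, -1],
    [-85, -115, 0, -16, -1],
    [-85, -115, 30, -16, -1],
    [-85, -115, 60, -16, -1],
    [-85, -115, 70, -16, -1],
    [-85, -115, 70, -16, -1]
  ]
}}

```text
time_s: 16.1
ee_pos: [0.3088, -0.2124, 0.1418]
tool_rot: [[0.217, 0.976, -0.004], [0.976, -0.217, 0.002], [0.002, -0.004, -1.0]]
wrist_force: [-0.4, 0.2, 0.6]
opening: 0.0854
finger_force: 0.0
```

Run:
```python
from h import *
P=vision.camera_params('wrist');print(env.sense()['ee_pos'])
a=vision.grab_frame('wrist')
c=proj('wrist',np.array((.445,-.193,.04)),P).astype(int);u0,v0=max(0,min(c[0]-50,412)),max(0,c[1]-37)
print(u0,v0)
cv2.imwrite('pics/w5.png',up(a,u0,v0,100,75,8))
np.savez('w5.npz',u0=u0,v0=v0,**P)
```

```text
[ 0.30878835 -0.21243323  0.14177309]
363 103
```

View pics/w5.png

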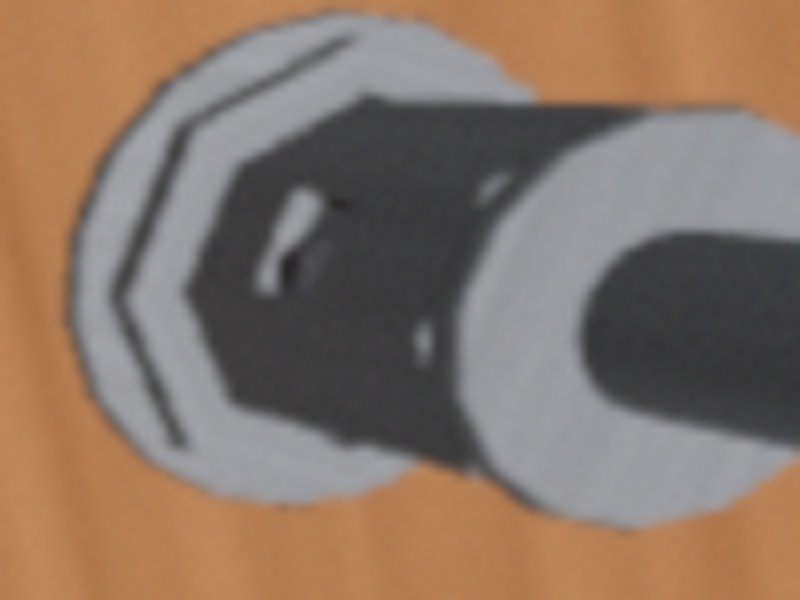

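The hole spans about (258–350, 185–300). The button's dark end shows inside it at (292,265), at the lower edge of the hole. I'll check whether it's fully out.

Run:
```python
from h import *
d=np.load('w5.npz');P={k:d[k] for k in('fovy','cx','cy','R','t')};u0,v0=d['u0'],d['v0']
def pr(r,b,z,dt=0):
    e=np.array([-np.cos(b),-np.sin(b),0]);t=np.array([-e[1],e[0],0])
    q=proj('wrist',np.array([.4505,-.1928,z])+e*r/1e3+t*dt/1e3,P);return [int((q[0]-u0)*8+3.5),int((q[1]-v0)*8+3.5)]
for b in(-.2,-.3,-.4): print('button',b,[(r,'top',pr(r,b,.0405),'mid',pr(r,b,.037)) for r in(16,14,12)])
for b in(-.2,-.3,-.4,-.5): print('hole',b,[pr(17,b,z,s) for z,s in((.0315,-5),(.0315,5),(.0425,5),(.0425,-5))],'corners foot',pr(23/np.cos(np.pi/8),b+np.pi/8,.018),pr(23/np.cos(np.pi/8),b-np.pi/8,.018))
print('sleeve top',pr(0,0,.069),'flange',pr(0,0,.013))
```

```text
button -0.2 [(16, 'top', [305, 289], 'mid', [287, 285]), (14, 'top', [325, 288], 'mid', [307, 285]), (12, 'top', [345, 288], 'mid', [327, 285])]
button -0.3 [(16, 'top', [307, 272], 'mid', [290, 269]), (14, 'top', [327, 274], 'mid', [309, 271]), (12, 'top', [347, 276], 'mid', [329, 273])]
button -0.4 [(16, 'top', [312, 256], 'mid', [294, 253]), (14, 'top', [331, 260], 'mid', [313, 257]), (12, 'top', [351, 263], 'mid', [332, 261])]
hole -0.2 [[256, 231], [244, 330], [298, 342], [311, 239]] corners foot [125, 359] [144, 181]
hole -0.3 [[264, 214], [242, 313], [296, 324], [320, 221]] corners foot [120, 338] [156, 159]
hole -0.4 [[273, 198], [242, 296], [296, 306], [329, 204]] corners foot [117, 315] [170, 139]
hole -0.5 [[284, 183], [244, 278], [298, 288], [341, 188]] corners foot [116, 293] [187, 119]
sleeve top [657, 315] flange [323, 264]
```

The button tip projects at its full 16 mm radius at yaw about -0.32, inside the hole, so it has popped. The foot collar's corners match the home height, and the post is upright and released. The missing stop is explained by clearance between hole and button and between bore and pin. Handing in.

```bash
python3 -c "
from rig import env
print(env.finish_job())"
```

```text
the job is handed in; nothing more can be done
None
```

The post is fully home on the stub, the spring button has popped out through the sleeve's hole (seen in the wrist camera picture), the post is released, I saw no contact with the jars, and the job is handed in.

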